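Pack the finished tin candles by colour

ROBOT

A 7-joint arm with a two-finger parallel gripper is mounted at the origin on the work surface. World frame = base frame: x ahead of the robot, y to its left, z up, the work surface at z = 0. Lengths are in m, angles in rad, forces in N, time in s.
With the tool pointing down it reaches from about 0.4 to 0.875 m from the base axis. Payload 19.3 kg.
Tool frame: the origin (TCP) lies on the centre line of the jaws, within the pads' length; the fingertips stand 25 mm ahead of it and the grasp point (between the pads) lies 6 mm ahead of it; z points along the fingers, y is the line along which they close (so a half turn about z gives the same grasp; the last joint's range is limited). The gripper opens to 85 mm and grips with 20 to 120 N. Pads are 22 mm wide; open, the fingers measure 114 mm over their backs; the gripper's body (76 mm by 85 mm) begins 54 mm behind the grasp point. The pads swing forward as they close: fully open they stand 13 mm farther back than shut.
Start: joints at [1.037, 0.521, -0.036, 1.599, 0.021, 1.021, -0.113], TCP at [0.28, -0.559, 0.256] pointing down, gripper open.
Joint ranges: [-2.91, 2.91], [-0.3, 2.13], [-1.5, 1.42], [0.17, 2.43], [-1.26, 4.41], [0.16, 1.93], [-2.52, 2.52]. Speed limits (rad/s): [1.89, 1.89, 2.39, 2.39, 3.01, 3.01, 3.01].

INTERFACE

Orientations are given as a unit quaternion [x, y, z, w].
In Python, from station import ctrl, get_image, get_calibration, order gives the robot as it stands. The module is installed in compiled form; this text tells all that it offers.
- The arm moves only by the tool drive_tool, never from a script. Its argument "rows" is a list of rows, each an object of numbers: "tx", "ty", "tz": the shift along the tool's x, y, z in mm; "yaw": the turn about the tool's z in rad. In form: [{"tx": .., "ty": .., "tz": .., "yaw": ..}, ...]. A call has 1 to 5 rows; each row shifts and turns the commanded pose from where the row before left it, along the tool's axes as they then stand; what a row does not reach is not made up. A row lasts 1/10 s, in which the tool goes at most 50 mm and 8.59 degrees, less where a joint would pass 70% of its speed; a pose out of reach is approached as far as the arm can. A call with a gripper value outside its range is refused whole. "gripper" is the closure, from -1 (fully open) to 1 (shut), set as the call begins (left out, the last holds). The fingers move at their own pace and stop on an object; the grip force is fixed at half the most. Time passes only in rows, so rows that do not move let the fingers close. It gives the time, the measured TCP pose, the force, the opening and the grip force at its end, in the units of the state.
- ctrl.get_obs(): the state, without advancing time (a new reading comes with each control period).
- get_image(name): name is "scene" or "top" or "wrist"; returns the picture (420x560x3 uint8, red, green, blue); there is no depth.
- get_calibration(name): a dict with "fx", "fy", "cx", "cy" (pixels), "view" (4x4, takes a point from world to camera coordinates); the wrist camera has in their place "hand_eye" (4x4, takes a point from camera to tool coordinates, whose origin is the TCP and whose axes are the flange's). Camera axes: x right, y down, z forward; pixel columns grow to the right and rows downward; lengths in m; the calibration is good to about 2 mm. A picture is of the moment at which its call begins: read the wrist's pose just before it. get_calibration takes no time and is no camera call.
- order.close_job(): hands the job in; it is judged then, once.
The state is a dict: "time_s": time; "joint_positions": joint angles; "joint_vel": joint speeds; "effort": joint torques, N m; "position": TCP position; "tool_rot": TCP orientation; "ft_force": force on the tool from outside, world axes, zero at the start; "torque": the same for the moment, N m; "finger_gap": opening from 0.0 (shut) to 1.0 (fully open); "gripper_force": force on a finger pad.
Only numpy, scipy, OpenCV 4.12 (cv2) and the standard library are available. Lean on these libraries where they do the work, as an engineer would, in place of code of your own. Each camera call takes 0.05 s, during which the arm holds its last target. There are 200 camera calls.

TASK

Pack the four finished candles that stand loose on the table (not those already in the cartons): one after another, carry each wax-filled tin to the small cardboard tray whose card has the same colour as its wax, and stand it upright, flat on the tray's floor, inside the rim. Keep the candles upright and set them down gently rather than letting them fall. Leave the two empty tins where they are.

Things in the scene. Friction and masses are not known exactly. Their poses are not given: they have to be found in the camera images.
- tin_red: loose finished candle: upright gold ribbed tin full of red wax, with a small cross of brown cardboard (wick, 22 mm across) standing out of it. Round, 54 mm in diameter, rim 68 mm high, wick up to 75 mm; 110 to 200 g. Origin: centre of its underside, z up along its axis; yaw random, of no matter. Its neighbours stand at least 105 mm away, centre to centre.
- tin_green: loose finished candle: upright gold ribbed tin full of green wax, with a small cross of brown cardboard (wick, 22 mm across) standing out of it. Round, 54 mm in diameter, rim 68 mm high, wick up to 75 mm; 110 to 200 g. Origin: centre of its underside, z up along its axis; yaw random, of no matter. Its neighbours stand at least 105 mm away, centre to centre.
- tin_blue: loose finished candle: upright gold ribbed tin full of blue wax, with a small cross of brown cardboard (wick, 22 mm across) standing out of it. Round, 54 mm in diameter, rim 68 mm high, wick up to 75 mm; 110 to 200 g. Origin: centre of its underside, z up along its axis; yaw random, of no matter. Its neighbours stand at least 105 mm away, centre to centre.
- tin_white: loose finished candle: upright gold ribbed tin full of white wax, with a small cross of brown cardboard (wick, 22 mm across) standing out of it. Round, 54 mm in diameter, rim 68 mm high, wick up to 75 mm; 110 to 200 g. Origin: centre of its underside, z up along its axis; yaw random, of no matter. Its neighbours stand at least 105 mm away, centre to centre.
- tray_red: square open packing tray of brown cardboard with a red card on its floor, stuck to the table. Outside 84 x 84 mm, inside 76 x 76 mm, rim 12 mm high and 4 mm thick; its floor is 3 mm above the table. Origin: centre of its underside (table height); x and y along its sides, z up; turned by up to 0.35 rad. Empty at the start.
- tray_green: square open packing tray of brown cardboard with a green card on its floor, stuck to the table. Outside 84 x 84 mm, inside 76 x 76 mm, rim 12 mm high and 4 mm thick; its floor is 3 mm above the table. Origin: centre of its underside (table height); x and y along its sides, z up; turned by up to 0.35 rad. Empty at the start.
- tray_blue: square open packing tray of brown cardboard with a blue card on its floor, stuck to the table. Outside 84 x 84 mm, inside 76 x 76 mm, rim 12 mm high and 4 mm thick; its floor is 3 mm above the table. Origin: centre of its underside (table height); x and y along its sides, z up; turned by up to 0.35 rad. Empty at the start.
- tray_white: square open packing tray of brown cardboard with a white card on its floor, stuck to the table. Outside 84 x 84 mm, inside 76 x 76 mm, rim 12 mm high and 4 mm thick; its floor is 3 mm above the table. Origin: centre of its underside (table height); x and y along its sides, z up; turned by up to 0.35 rad. Empty at the start.
- empty_a: loose empty tin, a decoy: gold, open at the top, hollow with no wax and no wick, 54 mm in diameter, 68 mm high, about 40 g; stands upright. Origin: centre of its underside, z up. To be left alone. (Other loose clutter among the tins and trays, a matchbox and a bundle of card strips, is under 25 mm high.)
- empty_b: loose empty tin, a decoy: gold, open at the top, hollow with no wax and no wick, 54 mm in diameter, 68 mm high, about 40 g; stands upright. Origin: centre of its underside, z up. To be left alone. (Other loose clutter among the tins and trays, a matchbox and a bundle of card strips, is under 25 mm high.)
Not all that is in view belongs to the job. Leave any pink look-alike of the tin_blue alone.

How it is judged:
By the outcome, as a careful person would: the job done as asked, in the order asked, and still so for the second after the job is handed in, with the robot touching nothing.
It also fails if it takes over 102 s, if anything falls off the work surface, if the arm or the gripper's body presses on something with over 40 N, if the wrist force passes 120 N, or if a joint passes its speed limit or range.

## Working session

There is one attempt and no reset: what is moved stays moved. The work goes in short steps, Python scripts to look and compute and a tool call to move; the robot and the scene stay as the last step left them, time stands still between calls to the robot, and variables do not carry over. Pictures are saved under pics/ and viewed, at most 14 in all, crops included, and the job is handed in when it is done.

Besides the shell and the picture viewer there is one more tool, called after ">>>" by a JSON object that holds its "method" and its "body". drive_tool: Moves the arm, as the interface text tells. Its arguments: {"type":"object","properties":{"rows":{"type":"array"},"gripper":{"type":"number"}},"required":["rows"]}

```bash
mkdir -p pics
python3 - <<'E'
from station import ctrl,get_image,get_calibration
import cv2,numpy as np
o=ctrl.get_obs();print(o)
for n in("top","scene"):
    cv2.imwrite(f"pics/{n}0.png",get_image(n)[:,:,::-1])
    c=get_calibration(n);print(n,c)
print(get_calibration("wrist"))
E
```

```text
{'time_s': 0.0, 'joint_positions': array([ 1.0368143 ,  0.52202989, -0.03634269,  1.60001147,  0.02122645,
        1.02111699, -0.11281755]), 'joint_vel': array([-1.14428395e-03,  1.16952380e-03,  5.51821343e-04, -1.01922412e-03,
       -1.57843687e-03,  2.36806594e-05, -2.68986419e-03]), 'effort': array([ 2.21189475e-04, -9.27112198e+01,  1.97995685e+00, -3.69931626e+01,
        1.78885827e-02,  8.10593076e-03, -8.05848367e-05]), 'position': array([ 0.27941005, -0.55870875,  0.25571442]), 'tool_rot': array([ 9.73233420e-01,  2.29818108e-01, -1.83842988e-04, -5.60547989e-04]), 'ft_force': array([-0.09428133, -0.72979101, -0.39551461]), 'torque': array([0.01394767, 0.04197398, 0.08138158]), 'gripper_force': 0.0, 'finger_gap': 0.9976090518275127}
top {'fx': 521.505447772846, 'fy': 521.505447772846, 'cx': 275.2421809888268, 'cy': 217.25397107572135, 'view': array([[-2.76193085e-02, -9.99618514e-01,  3.53375706e-05,
         8.98383794e-03],
       [-9.90511878e-01,  2.73629327e-02, -1.34675496e-01,
         5.78059932e-01],
       [ 1.34623152e-01, -3.75464636e-03, -9.90889756e-01,
    
[... 227 characters left out ...]
ray([[-0.63199421,  0.77496032, -0.00445283,  0.35461509],
       [ 0.44254799,  0.3561772 , -0.82297575, -0.19801539],
       [-0.63618755, -0.5220865 , -0.56805906,  1.72953311],
       [ 0.        ,  0.        ,  0.        ,  1.        ]])}
{'fx': 301.1238652923963, 'fy': 301.1238652923963, 'cx': 276.07001406760395, 'cy': 208.93544114089548, 'hand_eye': array([[-1.18105910e-03, -9.66127612e-01, -2.58062089e-01,
         6.48900715e-02],
       [ 9.99999297e-01, -1.16919721e-03, -1.99427052e-04,
         5.05669446e-04],
       [-1.09053492e-04, -2.58062143e-01,  9.66128314e-01,
        -1.17068063e-01],
       [ 0.00000000e+00,  0.00000000e+00,  0.00000000e+00,
         1.00000000e+00]])}
```

View pics/top0.png

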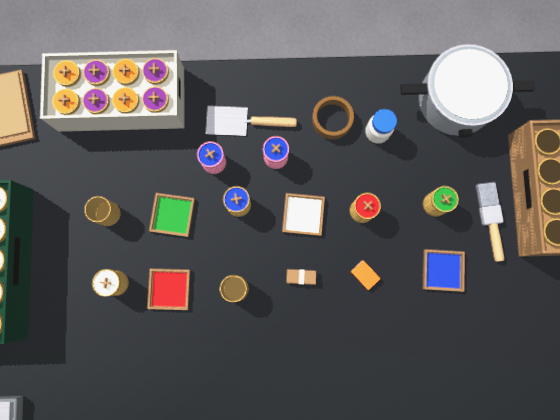

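View pics/scene0.png

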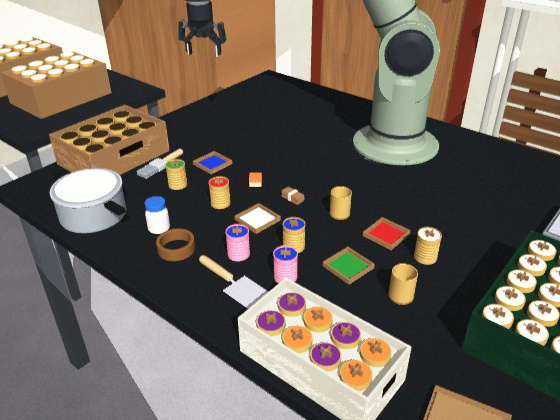

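The top view shows these candidates:
- **Red:** gold tin at (367,207).
- **Green:** gold tin at (443,200).
- **Blue:** gold-bodied tin at (237,200). The look-alikes at (211,156) and (276,151) have pink bodies, so I reject them.
- **White:** gold tin at (108,283). The white ones at far left are already in cartons, and (383,121) is a bottle.
- **Empties:** (100,210) and (234,289).
- **Trays:** red (169,290), green (173,215), blue (444,270), white (304,214).

```bash
cat > h.py <<'E'
import cv2,numpy as np
from station import ctrl,get_image,get_calibration
from scipy.spatial.transform import Rotation as R
def cam(n,o=None):
    c=get_calibration(n)
    if n=="wrist":
        T=np.eye(4);T[:3,:3]=R.from_quat(o['tool_rot']).as_matrix();T[:3,3]=o['position'];E=T@c['hand_eye']
    else:E=np.linalg.inv(c['view'])
    return c,E
def cast(uv,z,ce):
    c,E=ce
    d=E[:3,:3]@np.array([(uv[0]-c['cx'])/c['fx'],(uv[1]-c['cy'])/c['fy'],1]);p=E[:3,3]
    return p+d*(z-p[2])/d[2]
def mask(im,k):
    h=cv2.cvtColor(im,cv2.COLOR_RGB2HSV);H,S,V=[h[...,i].astype(int) for i in range(3)]
    m={'red':((H<6)|(H>172))&(S>190)&(V>110),'green':(H>50)&(H<75)&(S>150)&(V>80),'blue':(H>108)&(H<128)&(S>180)&(V>110),'white':(S<45)&(V>170)}[k]
    return m.astype(np.uint8)
def local(stuff,cen,r,k,im):
    u,v=map(int,cen);b=np.zeros(im.shape[:2],np.uint8);cv2.circle(b,(u,v),r,1,-1)
    p=np.argwhere(mask(im,k)*b)[:,::-1].astype(np.float32)
    return p
E
python3 - <<'E'
from h import *
im=get_image("top");ce=cam("top")
for k,t,y in(('red',(367,207),(169,290)),('green',(444,200),(173,215)),('blue',(237,200),(444,270)),('white',(107,283),(304,214))):
    p=local(0,t,16,k,im);h=cv2.convexHull(p);(c,r)=cv2.minEnclosingCircle(h)
    M=cv2.moments(h);cm=(M['m10']/M['m00'],M['m01']/M['m00'])
    w=cast(cm,.066,ce);print(k,'tin',len(p),np.round(c,1),np.round(cm,1),'dia mm',round(2000*r*ce[1][2,3]*0.935/521,1),np.round(w,4),round(np.hypot(*w[:2]),3))
    q=local(0,y,32,k,im);rc=cv2.minAreaRect(cv2.convexHull(q));cor=np.array([cast(x,.003,ce) for x in cv2.boxPoints(rc)])
    e=cor[1]-cor[0];print('   tray',np.round(rc[0],1),np.round(cor.mean(0),4),'sides',[round(float(np.linalg.norm(cor[i]-cor[i-1])*1e3),1) for i in(1,2)],'ang',round(float(np.arctan2(e[1],e[0])%(np.pi/2)),2))
for n,c in(('ea',(102,210)),('eb',(233,289)),('p1',(211,154)),('p2',(276,149)),('bottle',(383,121))):print(n,np.round(cast(c,.066,ce),3))
print(R.from_quat(ctrl.get_obs()['tool_rot']).as_matrix().round(3))
a=np.hstack([cv2.resize(im[y-40:y+40,x-40:x+40],(200,200)) for x,y in((367,207),(444,200),(237,185),(107,283))])
cv2.imwrite("pics/crop.png",a[...,::-1])
E
```

```text
red tin 303 [366.9 205.3] [366.7 205.3] dia mm 45.2 [ 0.5941 -0.1957  0.066 ] 0.626
   tray [168.5 288.5] [0.4361 0.2247 0.003 ] sides [67.8, 69.4] ang 1.54
green tin 299 [444.7 198.7] [444.6 198.6] dia mm 45.6 [ 0.6037 -0.3569  0.066 ] 0.701
   tray [171.8 214.5] [0.5953 0.2176 0.003 ] sides [68.8, 70.1] ang 1.43
blue tin 294 [235.5 198.5] [235.7 198.6] dia mm 44.7 [0.6155 0.0736 0.066 ] 0.62
   tray [442.8 270. ] [ 0.4591 -0.363   0.003 ] sides [69.1, 69.6] ang 1.45
white tin 423 [105.8 282.5] [105.6 282.4] dia mm 51.2 [0.4513 0.3388 0.066 ] 0.564
   tray [303.1 214.4] [ 0.5878 -0.0679  0.003 ] sides [73.3, 72.5] ang 1.45
ea [0.599 0.349 0.066]
eb [0.431 0.082 0.066]
p1 [0.711 0.123 0.066]
p2 [ 0.718 -0.012  0.066]
bottle [ 0.772 -0.239  0.066]
[[ 0.894  0.447 -0.   ]
 [ 0.447 -0.894  0.001]
 [-0.    -0.001 -1.   ]]
```

View pics/crop.png

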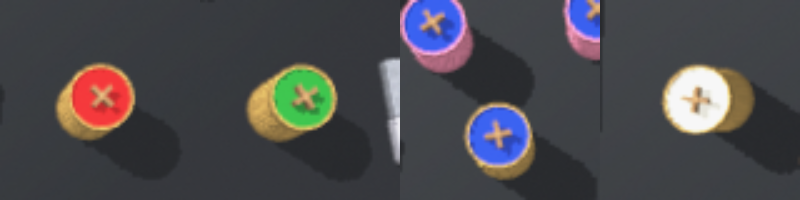

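The crop confirms the choices: three gold tins with red, green and blue wax, the white one too, and the pink neighbours next to the blue. I'll turn the tool so its x runs along world +y and its y along world +x (tx = dy, ty = dx), then go to red.

>>> {"method": "drive_tool", "body": {"rows": [{"tz": 10, "yaw": -0.138}, {"tz": 20, "yaw": -0.138}, {"tz": 20, "yaw": -0.138}, {"tz": 10, "yaw": -0.138}, {"yaw": -0.138}], "gripper": -1}}

```text
invalid input at $.rows[0]: expected keys tx, ty, tz, yaw
```

>>> {"method": "drive_tool", "body": {"rows": [{"yaw": -0.138}, {"yaw": -0.138}, {"yaw": -0.138}, {"tx": 25, "ty": 20}, {"tx": 25, "ty": 20}]}}

```text
invalid input at $.rows[0]: expected keys tx, ty, tz, yaw
```

>>> {"method": "drive_tool", "body": {"rows": [{"tx": 0, "ty": 0, "tz": 10, "yaw": -0.138}, {"tx": 0, "ty": 0, "tz": 20, "yaw": -0.138}, {"tx": 0, "ty": 0, "tz": 20, "yaw": -0.138}, {"tx": 0, "ty": 0, "tz": 10, "yaw": -0.138}, {"tx": 0, "ty": 0, "tz": 0, "yaw": -0.138}], "gripper": -1}}

```text
time_s: 0.65
position: [0.2792, -0.5582, 0.1944]
tool_rot: [0.837, 0.548, 0.0, -0.001]
ft_force: [0.2, -0.0, -0.2]
finger_gap: 1.003
gripper_force: 0.0
```

>>> {"method": "drive_tool", "body": {"rows": [{"tx": 0, "ty": 0, "tz": 0, "yaw": -0.138}, {"tx": 0, "ty": 0, "tz": 0, "yaw": -0.138}, {"tx": 0, "ty": 0, "tz": 0, "yaw": -0.138}, {"tx": 25, "ty": 20, "tz": 0, "yaw": 0}, {"tx": 25, "ty": 20, "tz": 0, "yaw": 0}]}}

```text
time_s: 1.15
position: [0.3194, -0.5088, 0.1959]
tool_rot: [0.709, 0.705, 0.0, -0.0]
ft_force: [0.5, 0.1, 0.0]
finger_gap: 0.999
gripper_force: 0.0
```

>>> {"method": "drive_tool", "body": {"rows": [{"tx": 35, "ty": 30, "tz": 0, "yaw": 0}, {"tx": 35, "ty": 30, "tz": 0, "yaw": 0}, {"tx": 35, "ty": 30, "tz": 0, "yaw": 0}, {"tx": 35, "ty": 30, "tz": 0, "yaw": 0}, {"tx": 35, "ty": 30, "tz": 0, "yaw": 0}]}}

```text
time_s: 1.65
position: [0.4711, -0.333, 0.1962]
tool_rot: [0.708, 0.706, -0.0, -0.0]
ft_force: [0.9, -0.3, 0.8]
finger_gap: 1.001
gripper_force: 0.0
```

>>> {"method": "drive_tool", "body": {"rows": [{"tx": 35, "ty": 30, "tz": 0, "yaw": 0}, {"tx": 35, "ty": 30, "tz": 0, "yaw": 0}, {"tx": 35, "ty": 30, "tz": 0, "yaw": 0}, {"tx": 23, "ty": 23, "tz": 0, "yaw": 0}, {"tx": 10, "ty": 12, "tz": 0, "yaw": 0}]}}

```text
time_s: 2.15
position: [0.5974, -0.1936, 0.1961]
tool_rot: [0.707, 0.707, 0.001, -0.0]
ft_force: [-0.1, -0.2, 1.0]
finger_gap: 0.997
gripper_force: 0.0
```

```bash
cat >> h.py <<'E'
def near(k,xy,z,name,r=.05):
    """wrist view: centre of colour k near world xy at height z"""
    o=ctrl.get_obs();im=get_image("wrist");cv2.imwrite(f"pics/{name}.png",im[...,::-1]);ce=cam("wrist",o)
    ms=cv2.findContours(mask(im,k),cv2.RETR_EXTERNAL,cv2.CHAIN_APPROX_NONE)[0]
    for c in ms:
        if cv2.contourArea(c)<150:continue
        h=cv2.convexHull(c);M=cv2.moments(h);uv=(M['m10']/M['m00'],M['m01']/M['m00']);w=cast(uv,z,ce)
        if np.hypot(w[0]-xy[0],w[1]-xy[1])>r:continue
        b=np.array([cast(p[0],z,ce) for p in h]);s=np.ptp(b,0)*1e3
        d=w-o['position'];print(k,np.round(uv),np.round(w,4),'size',s.round(1)[:2],'go tx %.1f ty %.1f mm'%(d[1]*1e3,d[0]*1e3),'z',o['position'][2].round(4))
E
python3 -c "
from h import *
near('red',(.594,-.196),.066,'w1')"
```

```text
red [272. 211.] [ 0.5942 -0.1964  0.066 ] size [46.9 45.9] go tx -2.8 ty -3.2 mm z 0.1961
```

View pics/w1.png

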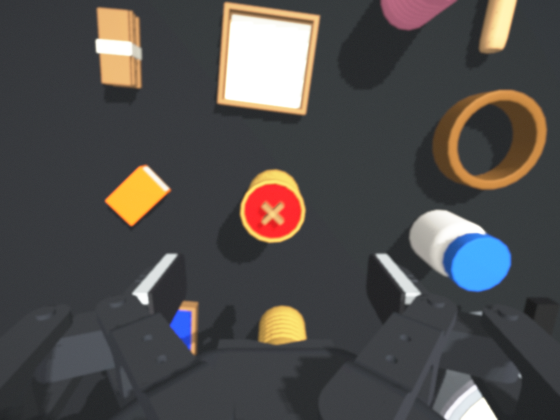

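The wrist view has the red tin at (272,211), centred between the open jaws, and it agrees with the top view to within 1 mm. Descending.

>>> {"method": "drive_tool", "body": {"rows": [{"tx": -3, "ty": -3, "tz": 20, "yaw": 0}, {"tx": 0, "ty": 0, "tz": 40, "yaw": 0}, {"tx": 0, "ty": 0, "tz": 40, "yaw": 0}, {"tx": 0, "ty": 0, "tz": 30, "yaw": 0}, {"tx": 0, "ty": 0, "tz": 15, "yaw": 0}]}}

```text
time_s: 2.7
position: [0.5909, -0.2007, 0.0486]
tool_rot: [0.709, 0.706, -0.001, -0.001]
ft_force: [-1.1, -0.8, 0.1]
finger_gap: 0.998
gripper_force: 0.0
```

>>> {"method": "drive_tool", "body": {"rows": [{"tx": 0, "ty": 0, "tz": 0, "yaw": 0}, {"tx": 0, "ty": 0, "tz": 0, "yaw": 0}, {"tx": 0, "ty": 0, "tz": 0, "yaw": 0}, {"tx": 0, "ty": 0, "tz": 0, "yaw": 0}, {"tx": 0, "ty": 0, "tz": 0, "yaw": 0}], "gripper": 1}}

```text
time_s: 3.2
position: [0.5935, -0.2004, 0.0531]
tool_rot: [0.708, 0.706, 0.0, 0.001]
ft_force: [-1.0, -0.5, 9.4]
finger_gap: 0.614
gripper_force: 63.5
```

>>> {"method": "drive_tool", "body": {"rows": [{"tx": 0, "ty": 0, "tz": -15, "yaw": 0}, {"tx": 0, "ty": 0, "tz": -30, "yaw": 0}, {"tx": 0, "ty": 0, "tz": -35, "yaw": 0}, {"tx": 10, "ty": -4, "tz": -25, "yaw": 0}, {"tx": 25, "ty": -10, "tz": -10, "yaw": 0}]}}

```text
time_s: 3.7
position: [0.5799, -0.1667, 0.1703]
tool_rot: [0.709, 0.705, 0.001, 0.002]
ft_force: [1.0, 1.1, -2.3]
finger_gap: 0.623
gripper_force: 63.2
```

>>> {"method": "drive_tool", "body": {"rows": [{"tx": 35, "ty": -13, "tz": 0, "yaw": 0}, {"tx": 40, "ty": -15, "tz": 0, "yaw": 0}, {"tx": 40, "ty": -15, "tz": 0, "yaw": 0}, {"tx": 40, "ty": -15, "tz": 0, "yaw": 0}, {"tx": 40, "ty": -15, "tz": 0, "yaw": 0}]}}

```text
time_s: 4.2
position: [0.5058, 0.0317, 0.1678]
tool_rot: [0.708, 0.706, 0.001, 0.001]
ft_force: [0.7, -0.1, -1.5]
finger_gap: 0.617
gripper_force: 63.2
```

>>> {"method": "drive_tool", "body": {"rows": [{"tx": 40, "ty": -15, "tz": 0, "yaw": 0}, {"tx": 40, "ty": -15, "tz": 0, "yaw": 0}, {"tx": 40, "ty": -15, "tz": 0, "yaw": 0}, {"tx": 30, "ty": -12, "tz": 0, "yaw": 0}, {"tx": 15, "ty": -6, "tz": 0, "yaw": 0}]}}

```text
time_s: 4.7
position: [0.4428, 0.1985, 0.1678]
tool_rot: [0.707, 0.707, 0.001, 0.0]
ft_force: [0.8, 0.4, -1.2]
finger_gap: 0.613
gripper_force: 63.2
```

```bash
python3 -c "
from h import *
o=ctrl.get_obs();print(o['position'],o['finger_gap'],o['gripper_force'])
near('red',(.436,.225),.066+o['position'][2]-.052,'w2')"
```

```text
[0.44281036 0.19851081 0.16782092] 0.6133669194038616 63.19085955619812
red [276. 289.] [0.4427 0.2038 0.1818] size [47.5 45.6] go tx 5.3 ty -0.1 mm z 0.1678
red [267. 169.] [0.4395 0.2499 0.1818] size [26.3 24.7] go tx 51.4 ty -3.3 mm z 0.1678
```

View pics/w2.png

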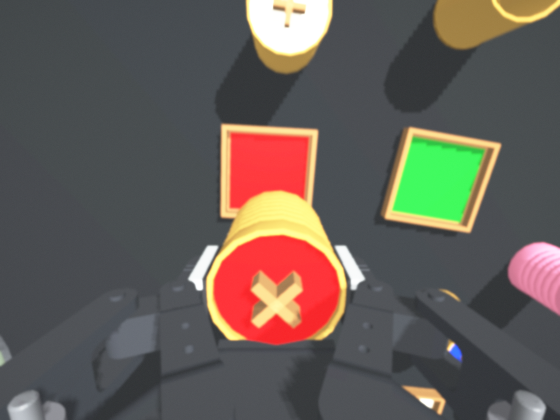

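The picture shows the held red tin at (276,289), upright, with the red tray just beyond it at (267,170). Tin to tray: tx +21, ty -6.

>>> {"method": "drive_tool", "body": {"rows": [{"tx": 12, "ty": -4, "tz": 0, "yaw": 0}, {"tx": 9, "ty": -2, "tz": 15, "yaw": 0}, {"tx": 0, "ty": 0, "tz": 30, "yaw": 0}, {"tx": 0, "ty": 0, "tz": 30, "yaw": 0}, {"tx": 0, "ty": 0, "tz": 20, "yaw": 0}]}}

```text
time_s: 5.25
position: [0.4379, 0.2162, 0.0704]
tool_rot: [0.708, 0.706, -0.0, 0.0]
ft_force: [0.7, 1.4, -0.3]
finger_gap: 0.618
gripper_force: 63.2
```

>>> {"method": "drive_tool", "body": {"rows": [{"tx": 0, "ty": 0, "tz": 6, "yaw": 0}, {"tx": 0, "ty": 0, "tz": 4, "yaw": 0}, {"tx": 0, "ty": 0, "tz": 2, "yaw": 0}, {"tx": 0, "ty": 0, "tz": 0, "yaw": 0}]}}

```text
time_s: 5.65
position: [0.4384, 0.2167, 0.06]
tool_rot: [0.708, 0.706, 0.001, 0.0]
ft_force: [0.3, -0.2, -1.1]
finger_gap: 0.621
gripper_force: 63.2
```

>>> {"method": "drive_tool", "body": {"rows": [{"tx": 0, "ty": 0, "tz": 2, "yaw": 0}, {"tx": 0, "ty": 0, "tz": 1, "yaw": 0}, {"tx": 0, "ty": 0, "tz": 0, "yaw": 0}]}}

```text
time_s: 5.95
position: [0.438, 0.2165, 0.0564]
tool_rot: [0.708, 0.706, 0.0, 0.0]
ft_force: [0.3, -0.9, -0.6]
finger_gap: 0.619
gripper_force: 63.2
```

>>> {"method": "drive_tool", "body": {"rows": [{"tx": 0, "ty": 0, "tz": 1, "yaw": 0}, {"tx": 0, "ty": 0, "tz": 0, "yaw": 0}]}}

```text
time_s: 6.15
position: [0.438, 0.2166, 0.056]
tool_rot: [0.708, 0.706, 0.0, 0.0]
ft_force: [-4.2, -2.4, 18.8]
finger_gap: 0.619
gripper_force: 65.4
```

Contact came at the predicted height. Releasing.

>>> {"method": "drive_tool", "body": {"rows": [{"tx": 0, "ty": 0, "tz": 0, "yaw": 0}, {"tx": 0, "ty": 0, "tz": 0, "yaw": 0}, {"tx": 0, "ty": 0, "tz": 0, "yaw": 0}, {"tx": 0, "ty": 0, "tz": -4, "yaw": 0}, {"tx": 0, "ty": 0, "tz": -10, "yaw": 0}], "gripper": -1}}

```text
time_s: 6.65
position: [0.4375, 0.2164, 0.0693]
tool_rot: [0.708, 0.706, -0.001, -0.0]
ft_force: [0.2, 0.1, 0.1]
finger_gap: 0.996
gripper_force: 0.0
```

>>> {"method": "drive_tool", "body": {"rows": [{"tx": 0, "ty": 0, "tz": -30, "yaw": 0}, {"tx": 0, "ty": 0, "tz": -40, "yaw": 0}, {"tx": 0, "ty": 0, "tz": -40, "yaw": 0}, {"tx": -15, "ty": 4, "tz": -15, "yaw": 0}, {"tx": -30, "ty": 8, "tz": 0, "yaw": 0}]}}

```text
time_s: 7.15
position: [0.4505, 0.1731, 0.1976]
tool_rot: [0.707, 0.707, 0.002, 0.001]
ft_force: [0.6, -0.1, -0.1]
finger_gap: 1.002
gripper_force: 0.0
```

```bash
cat >> h.py <<'E'
def top(k,uv,name=None,z=.066):
    im=get_image("top");ce=cam("top")
    if name:cv2.imwrite(f"pics/{name}.png",im[...,::-1])
    for k,uv in zip(k,uv):
        h=cv2.convexHull(local(0,uv,16,k,im));M=cv2.moments(h);c=(M['m10']/M['m00'],M['m01']/M['m00']);print('top',k,np.round(c,1),np.round(cast(c,z,ce),4))
E
python3 -c "
from h import *
near('red',(.436,.225),.069,'w3')"
```

```text
red [261. 154.] [0.4386 0.2178 0.069 ] size [44.5 40.6] go tx 44.7 ty -11.8 mm z 0.1976
```

View pics/w3.png

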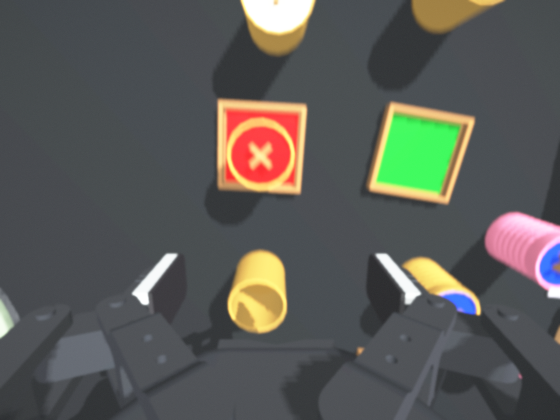

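The red candle stands upright inside its tray at (261,154). Next is green.

>>> {"method": "drive_tool", "body": {"rows": [{"tx": -45, "ty": 13, "tz": 0, "yaw": 0}, {"tx": -45, "ty": 13, "tz": 0, "yaw": 0}, {"tx": -45, "ty": 13, "tz": 0, "yaw": 0}, {"tx": -45, "ty": 13, "tz": 0, "yaw": 0}, {"tx": -45, "ty": 13, "tz": 0, "yaw": 0}]}}

```text
time_s: 7.7
position: [0.5142, -0.0556, 0.1951]
tool_rot: [0.708, 0.706, 0.0, 0.0]
ft_force: [0.3, 1.0, 0.6]
finger_gap: 1.001
gripper_force: 0.0
```

>>> {"method": "drive_tool", "body": {"rows": [{"tx": -45, "ty": 13, "tz": 0, "yaw": 0}, {"tx": -45, "ty": 13, "tz": 0, "yaw": 0}, {"tx": -45, "ty": 13, "tz": 0, "yaw": 0}, {"tx": -45, "ty": 13, "tz": 0, "yaw": 0}, {"tx": -45, "ty": 13, "tz": 0, "yaw": 0}]}}

```text
time_s: 8.2
position: [0.5784, -0.2808, 0.195]
tool_rot: [0.708, 0.706, 0.0, -0.0]
ft_force: [0.3, 0.3, 0.3]
finger_gap: 0.996
gripper_force: 0.0
```

>>> {"method": "drive_tool", "body": {"rows": [{"tx": -40, "ty": 12, "tz": 0, "yaw": 0}, {"tx": -25, "ty": 8, "tz": 0, "yaw": 0}, {"tx": -7, "ty": 2, "tz": 0, "yaw": 0}, {"tx": 0, "ty": 0, "tz": 0, "yaw": 0}]}}

```text
time_s: 8.6
position: [0.5999, -0.3514, 0.1943]
tool_rot: [0.709, 0.706, 0.0, -0.0]
ft_force: [0.3, 1.5, -0.6]
finger_gap: 0.997
gripper_force: 0.0
```

```bash
python3 -c "
from h import *
near('green',(.6037,-.3569),.066,'w4')"
```

```text
green [280. 215.] [ 0.6034 -0.3573  0.066 ] size [46.8 46. ] go tx -6.0 ty 3.5 mm z 0.1943
```

>>> {"method": "drive_tool", "body": {"rows": [{"tx": -5, "ty": 3, "tz": 20, "yaw": 0}, {"tx": 0, "ty": 0, "tz": 40, "yaw": 0}, {"tx": 0, "ty": 0, "tz": 40, "yaw": 0}, {"tx": 0, "ty": 0, "tz": 28, "yaw": 0}, {"tx": 0, "ty": 0, "tz": 13, "yaw": 0}]}}

```text
time_s: 9.15
position: [0.6021, -0.3538, 0.0504]
tool_rot: [0.708, 0.707, -0.0, -0.002]
ft_force: [-0.6, 0.2, -1.5]
finger_gap: 0.996
gripper_force: 0.0
```

>>> {"method": "drive_tool", "body": {"rows": [{"tx": 0, "ty": 0, "tz": 0, "yaw": 0}, {"tx": 0, "ty": 0, "tz": 0, "yaw": 0}, {"tx": 0, "ty": 0, "tz": 0, "yaw": 0}, {"tx": 0, "ty": 0, "tz": 0, "yaw": 0}, {"tx": 0, "ty": 0, "tz": 0, "yaw": 0}], "gripper": 1}}

```text
time_s: 9.65
position: [0.6042, -0.3563, 0.0553]
tool_rot: [0.708, 0.706, 0.0, 0.001]
ft_force: [-1.7, 1.3, 9.7]
finger_gap: 0.62
gripper_force: 63.3
```

>>> {"method": "drive_tool", "body": {"rows": [{"tx": 0, "ty": 0, "tz": -15, "yaw": 0}, {"tx": 0, "ty": 0, "tz": -30, "yaw": 0}, {"tx": 0, "ty": 0, "tz": -35, "yaw": 0}, {"tx": 10, "ty": 0, "tz": -25, "yaw": 0}, {"tx": 25, "ty": 0, "tz": -10, "yaw": 0}]}}

```text
time_s: 10.15
position: [0.6037, -0.3233, 0.1726]
tool_rot: [0.709, 0.705, 0.0, 0.003]
ft_force: [0.4, 0.5, -0.4]
finger_gap: 0.621
gripper_force: 63.1
```

>>> {"method": "drive_tool", "body": {"rows": [{"tx": 40, "ty": 0, "tz": 0, "yaw": 0}, {"tx": 45, "ty": -1, "tz": 0, "yaw": 0}, {"tx": 45, "ty": -1, "tz": 0, "yaw": 0}, {"tx": 45, "ty": -1, "tz": 0, "yaw": 0}, {"tx": 45, "ty": -1, "tz": 0, "yaw": 0}]}}

```text
time_s: 10.65
position: [0.5999, -0.0993, 0.1699]
tool_rot: [0.708, 0.706, 0.0, 0.001]
ft_force: [0.9, 0.0, -1.2]
finger_gap: 0.622
gripper_force: 63.1
```

>>> {"method": "drive_tool", "body": {"rows": [{"tx": 45, "ty": -1, "tz": 0, "yaw": 0}, {"tx": 45, "ty": -1, "tz": 0, "yaw": 0}, {"tx": 45, "ty": -1, "tz": 0, "yaw": 0}, {"tx": 45, "ty": -1, "tz": 0, "yaw": 0}, {"tx": 45, "ty": -1, "tz": 0, "yaw": 0}]}}

```text
time_s: 11.15
position: [0.5956, 0.1258, 0.17]
tool_rot: [0.708, 0.706, 0.001, 0.001]
ft_force: [-0.0, 0.5, -0.9]
finger_gap: 0.62
gripper_force: 63.1
```

>>> {"method": "drive_tool", "body": {"rows": [{"tx": 35, "ty": 0, "tz": 0, "yaw": 0}, {"tx": 25, "ty": 0, "tz": 0, "yaw": 0}, {"tx": 10, "ty": 0, "tz": 0, "yaw": 0}, {"tx": 0, "ty": 0, "tz": 0, "yaw": 0}, {"tx": 0, "ty": 0, "tz": 0, "yaw": 0}]}}

```text
time_s: 11.65
position: [0.5961, 0.1926, 0.1688]
tool_rot: [0.709, 0.706, -0.0, 0.0]
ft_force: [0.4, -1.1, -1.4]
finger_gap: 0.614
gripper_force: 63.1
```

```bash
python3 -c "
from h import *
o=ctrl.get_obs();print(o['position'],o['ft_force'])
near('green',(.595,.2),.066+o['position'][2]-.054,'w5')"
```

```text
[0.59614569 0.19258288 0.16878732] [ 0.43022642 -1.11265061 -1.44781166]
green [276. 297.] [0.5959 0.1936 0.1808] size [47.5 42.2] go tx 1.1 ty -0.2 mm z 0.1688
green [274. 171.] [0.5954 0.2429 0.1808] size [29.6 26.3] go tx 50.3 ty -0.7 mm z 0.1688
```

>>> {"method": "drive_tool", "body": {"rows": [{"tx": 14, "ty": 0, "tz": 0, "yaw": 0}, {"tx": 11, "ty": -1, "tz": 15, "yaw": 0}, {"tx": 0, "ty": 0, "tz": 35, "yaw": 0}, {"tx": 0, "ty": 0, "tz": 30, "yaw": 0}, {"tx": 0, "ty": 0, "tz": 18, "yaw": 0}]}}

```text
time_s: 12.2
position: [0.5935, 0.2192, 0.0669]
tool_rot: [0.708, 0.706, -0.001, -0.001]
ft_force: [0.2, -0.7, -1.0]
finger_gap: 0.618
gripper_force: 63.1
```

>>> {"method": "drive_tool", "body": {"rows": [{"tx": 0, "ty": 0, "tz": 6, "yaw": 0}, {"tx": 0, "ty": 0, "tz": 4, "yaw": 0}, {"tx": 0, "ty": 0, "tz": 1, "yaw": 0}, {"tx": 0, "ty": 0, "tz": 0, "yaw": 0}]}}

```text
time_s: 12.6
position: [0.5953, 0.2193, 0.06]
tool_rot: [0.708, 0.706, 0.0, 0.0]
ft_force: [-0.7, 0.3, -0.8]
finger_gap: 0.618
gripper_force: 63.1
```

>>> {"method": "drive_tool", "body": {"rows": [{"tx": 0, "ty": 0, "tz": 1, "yaw": 0}, {"tx": 0, "ty": 0, "tz": 0, "yaw": 0}]}}

```text
time_s: 12.8
position: [0.5952, 0.2191, 0.0588]
tool_rot: [0.708, 0.706, 0.0, 0.0]
ft_force: [-0.1, -0.1, -2.3]
finger_gap: 0.614
gripper_force: 63.1
```

>>> {"method": "drive_tool", "body": {"rows": [{"tx": 0, "ty": 0, "tz": 1, "yaw": 0}, {"tx": 0, "ty": 0, "tz": 0, "yaw": 0}]}}

```text
time_s: 13.0
position: [0.5952, 0.2192, 0.0583]
tool_rot: [0.708, 0.706, 0.0, 0.0]
ft_force: [-4.2, -1.5, 11.3]
finger_gap: 0.617
gripper_force: 64.6
```

>>> {"method": "drive_tool", "body": {"rows": [{"tx": 0, "ty": 0, "tz": 0.5, "yaw": 0}, {"tx": 0, "ty": 0, "tz": 0, "yaw": 0}]}}

```text
time_s: 13.2
position: [0.5952, 0.2192, 0.0583]
tool_rot: [0.708, 0.706, 0.0, 0.0]
ft_force: [-8.3, -3.4, 20.1]
finger_gap: 0.616
gripper_force: 65.4
```

Contact is exactly at grasp height + 3 mm. Release and go on to blue.

>>> {"method": "drive_tool", "body": {"rows": [{"tx": 0, "ty": 0, "tz": 0, "yaw": 0}, {"tx": 0, "ty": 0, "tz": 0, "yaw": 0}, {"tx": 0, "ty": 0, "tz": 0, "yaw": 0}, {"tx": 0, "ty": 0, "tz": -4, "yaw": 0}, {"tx": 0, "ty": 0, "tz": -10, "yaw": 0}], "gripper": -1}}

```text
time_s: 13.7
position: [0.5945, 0.2189, 0.0706]
tool_rot: [0.708, 0.706, -0.001, -0.0]
ft_force: [0.2, -0.1, -0.4]
finger_gap: 0.998
gripper_force: 0.0
```

>>> {"method": "drive_tool", "body": {"rows": [{"tx": 0, "ty": 0, "tz": -30, "yaw": 0}, {"tx": 0, "ty": 0, "tz": -40, "yaw": 0}, {"tx": 0, "ty": 0, "tz": -40, "yaw": 0}, {"tx": -15, "ty": 2, "tz": -15, "yaw": 0}, {"tx": -35, "ty": 5, "tz": 0, "yaw": 0}]}}

```text
time_s: 14.2
position: [0.6023, 0.1716, 0.1993]
tool_rot: [0.707, 0.707, 0.003, 0.001]
ft_force: [1.1, -0.8, -0.6]
finger_gap: 1.0
gripper_force: 0.0
```

```bash
python3 -c "
from h import *
near('green',(.595,.2),.069,'w6')"
```

```text
green [267. 156.] [0.5953 0.2148 0.069 ] size [46.4 43.4] go tx 43.2 ty -7.0 mm z 0.1993
green [298. 135.] [0.6202 0.2318 0.069 ] size [18.3 25. ] go tx 60.3 ty 17.9 mm z 0.1993
green [246. 122.] [0.5789 0.2411 0.069 ] size [19.3 15.2] go tx 69.6 ty -23.4 mm z 0.1993
```

>>> {"method": "drive_tool", "body": {"rows": [{"tx": -38, "ty": 5, "tz": 0, "yaw": 0}, {"tx": -32, "ty": 5, "tz": 0, "yaw": 0}, {"tx": -20, "ty": 3, "tz": 0, "yaw": 0}, {"tx": -6, "ty": 0, "tz": 0, "yaw": 0}, {"tx": 0, "ty": 0, "tz": 0, "yaw": 0}]}}

```text
time_s: 14.75
position: [0.6144, 0.0722, 0.1959]
tool_rot: [0.709, 0.705, -0.0, 0.0]
ft_force: [-0.3, 0.3, -0.2]
finger_gap: 1.001
gripper_force: 0.0
```

```bash
python3 -c "
from h import *
near('blue',(.6155,.0736),.066,'w7')"
```

```text
blue [276. 207.] [0.6146 0.0721 0.066 ] size [45.2 44.8] go tx -0.1 ty 0.2 mm z 0.1959
```

View pics/w7.png

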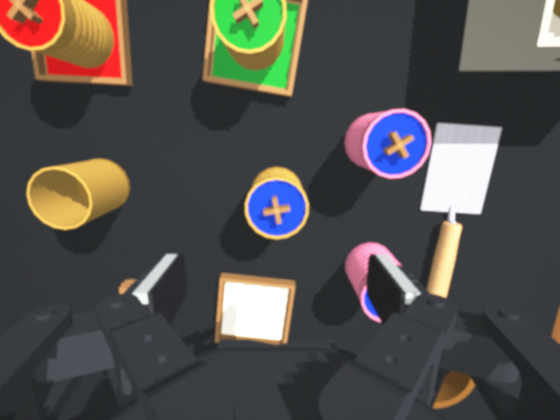

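The red and green candles stand in their trays. The gold-bodied blue tin is centred at (276,207), and the pinks at (395,143) and (375,285) are clear of the finger path. Descending.

>>> {"method": "drive_tool", "body": {"rows": [{"tx": 0, "ty": 0, "tz": 20, "yaw": 0}, {"tx": 0, "ty": 0, "tz": 40, "yaw": 0}, {"tx": 0, "ty": 0, "tz": 40, "yaw": 0}, {"tx": 0, "ty": 0, "tz": 30, "yaw": 0}, {"tx": 0, "ty": 0, "tz": 13, "yaw": 0}]}}

```text
time_s: 15.3
position: [0.613, 0.0745, 0.0502]
tool_rot: [0.707, 0.707, -0.001, -0.001]
ft_force: [-0.8, -0.0, 0.1]
finger_gap: 0.996
gripper_force: 0.0
```

>>> {"method": "drive_tool", "body": {"rows": [{"tx": 0, "ty": 0, "tz": 0, "yaw": 0}, {"tx": 0, "ty": 0, "tz": 0, "yaw": 0}, {"tx": 0, "ty": 0, "tz": 0, "yaw": 0}, {"tx": 0, "ty": 0, "tz": 0, "yaw": 0}, {"tx": 0, "ty": 0, "tz": 0, "yaw": 0}], "gripper": 1}}

```text
time_s: 15.8
position: [0.6155, 0.0734, 0.0547]
tool_rot: [0.708, 0.706, 0.001, 0.001]
ft_force: [-1.1, -0.1, 9.3]
finger_gap: 0.617
gripper_force: 63.4
```

>>> {"method": "drive_tool", "body": {"rows": [{"tx": 0, "ty": 0, "tz": -15, "yaw": 0}, {"tx": 0, "ty": 0, "tz": -30, "yaw": 0}, {"tx": 0, "ty": 0, "tz": -35, "yaw": 0}, {"tx": -10, "ty": -4, "tz": -25, "yaw": 0}, {"tx": -25, "ty": -9, "tz": -10, "yaw": 0}]}}

```text
time_s: 16.3
position: [0.6026, 0.04, 0.1721]
tool_rot: [0.707, 0.707, 0.002, 0.001]
ft_force: [0.2, -0.8, -1.5]
finger_gap: 0.617
gripper_force: 63.1
```

>>> {"method": "drive_tool", "body": {"rows": [{"tx": -35, "ty": -13, "tz": 0, "yaw": 0}, {"tx": -40, "ty": -14, "tz": 0, "yaw": 0}, {"tx": -40, "ty": -14, "tz": 0, "yaw": 0}, {"tx": -40, "ty": -14, "tz": 0, "yaw": 0}, {"tx": -40, "ty": -14, "tz": 0, "yaw": 0}]}}

```text
time_s: 16.8
position: [0.5312, -0.1584, 0.1695]
tool_rot: [0.708, 0.706, 0.0, 0.001]
ft_force: [1.8, -0.4, -0.9]
finger_gap: 0.619
gripper_force: 63.1
```

>>> {"method": "drive_tool", "body": {"rows": [{"tx": -40, "ty": -14, "tz": 0, "yaw": 0}, {"tx": -40, "ty": -14, "tz": 0, "yaw": 0}, {"tx": -40, "ty": -14, "tz": 0, "yaw": 0}, {"tx": -40, "ty": -14, "tz": 0, "yaw": 0}, {"tx": -30, "ty": -11, "tz": 0, "yaw": 0}]}}

```text
time_s: 17.3
position: [0.4629, -0.3494, 0.1694]
tool_rot: [0.709, 0.705, -0.0, 0.001]
ft_force: [0.6, 0.6, -0.4]
finger_gap: 0.613
gripper_force: 63.1
```

>>> {"method": "drive_tool", "body": {"rows": [{"tx": -12, "ty": -5, "tz": 0, "yaw": 0}, {"tx": -4, "ty": -2, "tz": 0, "yaw": 0}, {"tx": 0, "ty": 0, "tz": 0, "yaw": 0}, {"tx": 0, "ty": 0, "tz": 0, "yaw": 0}]}}

```text
time_s: 17.7
position: [0.458, -0.3611, 0.1682]
tool_rot: [0.708, 0.707, 0.0, 0.0]
ft_force: [0.3, 0.7, -1.7]
finger_gap: 0.619
gripper_force: 63.1
```

```bash
python3 -c "
from h import *
o=ctrl.get_obs();print(o['position'],o['ft_force'])
near('blue',(.46,-.36),.066+o['position'][2]-.0547,'w8')"
```

```text
[ 0.45795629 -0.36114698  0.16821181] [ 0.32848613  0.73013233 -1.71609527]
blue [263. 334.] [ 0.4526 -0.3778  0.1795] size [9.4 8.6] go tx -16.7 ty -5.4 mm z 0.1682
blue [313. 312.] [ 0.4727 -0.3673  0.1795] size [19.1 31.5] go tx -6.2 ty 14.7 mm z 0.1682
```

>>> {"method": "drive_tool", "body": {"rows": [{"tx": -1, "ty": 1, "tz": 15, "yaw": 0}, {"tx": 0, "ty": 0, "tz": 35, "yaw": 0}, {"tx": 0, "ty": 0, "tz": 30, "yaw": 0}, {"tx": 0, "ty": 0, "tz": 18, "yaw": 0}, {"tx": 0, "ty": 0, "tz": 6, "yaw": 0}]}}

```text
time_s: 18.25
position: [0.4575, -0.362, 0.0611]
tool_rot: [0.708, 0.706, -0.0, -0.002]
ft_force: [0.3, 0.2, -0.9]
finger_gap: 0.619
gripper_force: 63.1
```

>>> {"method": "drive_tool", "body": {"rows": [{"tx": 0, "ty": 0, "tz": 3, "yaw": 0}, {"tx": 0, "ty": 0, "tz": 1, "yaw": 0}, {"tx": 0, "ty": 0, "tz": 0, "yaw": 0}]}}

```text
time_s: 18.55
position: [0.4586, -0.3637, 0.0605]
tool_rot: [0.708, 0.706, 0.0, 0.001]
ft_force: [0.7, -0.2, -2.4]
finger_gap: 0.62
gripper_force: 63.1
```

>>> {"method": "drive_tool", "body": {"rows": [{"tx": 0, "ty": 0, "tz": 1, "yaw": 0}, {"tx": 0, "ty": 0, "tz": 0, "yaw": 0}]}}

```text
time_s: 18.75
position: [0.4583, -0.3637, 0.0592]
tool_rot: [0.708, 0.706, 0.0, 0.0]
ft_force: [-0.2, 0.6, -1.5]
finger_gap: 0.62
gripper_force: 63.1
```

>>> {"method": "drive_tool", "body": {"rows": [{"tx": 0, "ty": 0, "tz": 1, "yaw": 0}, {"tx": 0, "ty": 0, "tz": 0, "yaw": 0}]}}

```text
time_s: 18.95
position: [0.4581, -0.3636, 0.0578]
tool_rot: [0.708, 0.706, 0.0, 0.0]
ft_force: [0.3, -0.5, -1.8]
finger_gap: 0.614
gripper_force: 63.1
```

>>> {"method": "drive_tool", "body": {"rows": [{"tx": 0, "ty": 0, "tz": 0.6, "yaw": 0}, {"tx": 0, "ty": 0, "tz": 0, "yaw": 0}]}}

```text
time_s: 19.15
position: [0.4582, -0.3636, 0.0577]
tool_rot: [0.708, 0.706, -0.0, 0.0]
ft_force: [-3.5, 1.3, 10.3]
finger_gap: 0.617
gripper_force: 64.4
```

Blue is down. Release and travel to white.

>>> {"method": "drive_tool", "body": {"rows": [{"tx": 0, "ty": 0, "tz": 0, "yaw": 0}, {"tx": 0, "ty": 0, "tz": 0, "yaw": 0}, {"tx": 0, "ty": 0, "tz": 0, "yaw": 0}, {"tx": 0, "ty": 0, "tz": -4, "yaw": 0}, {"tx": 0, "ty": 0, "tz": -10, "yaw": 0}], "gripper": -1}}

```text
time_s: 19.65
position: [0.4578, -0.3633, 0.0711]
tool_rot: [0.708, 0.706, -0.0, -0.001]
ft_force: [0.6, 0.4, 0.8]
finger_gap: 0.998
gripper_force: 0.0
```

>>> {"method": "drive_tool", "body": {"rows": [{"tx": 0, "ty": 0, "tz": -30, "yaw": 0}, {"tx": 0, "ty": 0, "tz": -40, "yaw": 0}, {"tx": 0, "ty": 0, "tz": -40, "yaw": 0}, {"tx": 15, "ty": 0, "tz": -15, "yaw": 0}, {"tx": 35, "ty": 0, "tz": 0, "yaw": 0}]}}

```text
time_s: 20.15
position: [0.4588, -0.3157, 0.1994]
tool_rot: [0.709, 0.705, 0.0, 0.003]
ft_force: [1.3, 0.9, -0.6]
finger_gap: 1.001
gripper_force: 0.0
```

>>> {"method": "drive_tool", "body": {"rows": [{"tx": 45, "ty": 0, "tz": 0, "yaw": 0}, {"tx": 45, "ty": 0, "tz": 0, "yaw": 0}, {"tx": 45, "ty": 0, "tz": 0, "yaw": 0}, {"tx": 45, "ty": 0, "tz": 0, "yaw": 0}, {"tx": 45, "ty": 0, "tz": 0, "yaw": 0}]}}

```text
time_s: 20.65
position: [0.4588, -0.0869, 0.1971]
tool_rot: [0.708, 0.706, 0.0, 0.001]
ft_force: [0.5, -0.0, -0.4]
finger_gap: 0.994
gripper_force: 0.0
```

>>> {"method": "drive_tool", "body": {"rows": [{"tx": 45, "ty": 0, "tz": 0, "yaw": 0}, {"tx": 45, "ty": 0, "tz": 0, "yaw": 0}, {"tx": 45, "ty": 0, "tz": 0, "yaw": 0}, {"tx": 45, "ty": 0, "tz": 0, "yaw": 0}, {"tx": 45, "ty": 0, "tz": 0, "yaw": 0}]}}

```text
time_s: 21.15
position: [0.4595, 0.1383, 0.1971]
tool_rot: [0.708, 0.706, 0.0, 0.0]
ft_force: [1.1, -0.2, -0.4]
finger_gap: 1.003
gripper_force: 0.0
```

>>> {"method": "drive_tool", "body": {"rows": [{"tx": 45, "ty": -2, "tz": 0, "yaw": 0}, {"tx": 45, "ty": -2, "tz": 0, "yaw": 0}, {"tx": 40, "ty": -2, "tz": 0, "yaw": 0}, {"tx": 30, "ty": -1, "tz": 0, "yaw": 0}, {"tx": 15, "ty": 0, "tz": 0, "yaw": 0}]}}

```text
time_s: 21.65
position: [0.4525, 0.3143, 0.197]
tool_rot: [0.707, 0.707, 0.001, -0.0]
ft_force: [0.2, -1.0, 0.2]
finger_gap: 0.997
gripper_force: 0.0
```

```bash
python3 -c "
from h import *
near('white',(.4513,.3388),.066,'w9')
top(['blue'],[(443,262)],'t1')"
```

```text
white [275. 180.] [0.4513 0.338  0.066 ] size [50.9 51.2] go tx 23.7 ty -1.2 mm z 0.197
top blue [443. 264.] [ 0.4694 -0.3441  0.066 ]
```

View pics/t1.png

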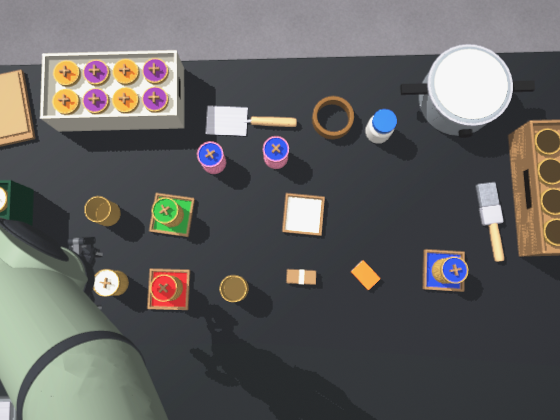

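The top view shows blue in its tray at (455,269), green and red in theirs, and the empties unmoved. Now white.

>>> {"method": "drive_tool", "body": {"rows": [{"tx": 14, "ty": 0, "tz": 0, "yaw": 0}, {"tx": 8, "ty": -1, "tz": 10, "yaw": 0}, {"tx": 0, "ty": 0, "tz": 20, "yaw": 0}, {"tx": 0, "ty": 0, "tz": 35, "yaw": 0}, {"tx": 0, "ty": 0, "tz": 35, "yaw": 0}]}}

```text
time_s: 22.25
position: [0.4525, 0.3331, 0.0949]
tool_rot: [0.708, 0.706, 0.0, 0.0]
ft_force: [0.1, -0.4, -0.2]
finger_gap: 1.001
gripper_force: 0.0
```

>>> {"method": "drive_tool", "body": {"rows": [{"tx": 0, "ty": 0, "tz": 28, "yaw": 0}, {"tx": 0, "ty": 0, "tz": 14, "yaw": 0}, {"tx": 0, "ty": 0, "tz": 2, "yaw": 0}]}}

```text
time_s: 22.55
position: [0.4517, 0.3329, 0.0507]
tool_rot: [0.708, 0.706, -0.001, -0.0]
ft_force: [0.1, -0.3, 0.0]
finger_gap: 1.002
gripper_force: 0.0
```

>>> {"method": "drive_tool", "body": {"rows": [{"tx": 0, "ty": 0, "tz": 0, "yaw": 0}, {"tx": 0, "ty": 0, "tz": 0, "yaw": 0}, {"tx": 0, "ty": 0, "tz": 0, "yaw": 0}, {"tx": 0, "ty": 0, "tz": 0, "yaw": 0}, {"tx": 0, "ty": 0, "tz": 0, "yaw": 0}], "gripper": 1}}

```text
time_s: 23.05
position: [0.4529, 0.3339, 0.0538]
tool_rot: [0.708, 0.706, 0.001, 0.0]
ft_force: [-2.9, -1.8, 9.3]
finger_gap: 0.618
gripper_force: 61.5
```

>>> {"method": "drive_tool", "body": {"rows": [{"tx": 0, "ty": 0, "tz": -15, "yaw": 0}, {"tx": 0, "ty": 0, "tz": -30, "yaw": 0}, {"tx": 0, "ty": 0, "tz": -35, "yaw": 0}, {"tx": -10, "ty": 3, "tz": -25, "yaw": 0}, {"tx": -25, "ty": 8, "tz": -10, "yaw": 0}]}}

```text
time_s: 23.55
position: [0.4633, 0.3006, 0.1713]
tool_rot: [0.707, 0.707, 0.003, -0.0]
ft_force: [1.1, -1.4, -0.7]
finger_gap: 0.617
gripper_force: 63.1
```

>>> {"method": "drive_tool", "body": {"rows": [{"tx": -35, "ty": 12, "tz": 0, "yaw": 0}, {"tx": -40, "ty": 13, "tz": 0, "yaw": 0}, {"tx": -40, "ty": 13, "tz": 0, "yaw": 0}, {"tx": -40, "ty": 13, "tz": 0, "yaw": 0}, {"tx": -40, "ty": 13, "tz": 0, "yaw": 0}]}}

```text
time_s: 24.05
position: [0.5271, 0.1016, 0.1689]
tool_rot: [0.708, 0.706, 0.001, 0.001]
ft_force: [0.4, 0.9, -1.1]
finger_gap: 0.615
gripper_force: 63.1
```

>>> {"method": "drive_tool", "body": {"rows": [{"tx": -40, "ty": 13, "tz": 0, "yaw": 0}, {"tx": -40, "ty": 13, "tz": 0, "yaw": 0}, {"tx": -40, "ty": 13, "tz": 0, "yaw": 0}, {"tx": -30, "ty": 10, "tz": 0, "yaw": 0}, {"tx": -15, "ty": 6, "tz": 0, "yaw": 0}]}}

```text
time_s: 24.55
position: [0.5816, -0.0652, 0.1686]
tool_rot: [0.709, 0.705, 0.0, 0.001]
ft_force: [0.1, 0.2, -0.7]
finger_gap: 0.619
gripper_force: 63.1
```

>>> {"method": "drive_tool", "body": {"rows": [{"tx": -7, "ty": 3, "tz": 0, "yaw": 0}, {"tx": 0, "ty": 0, "tz": 0, "yaw": 0}, {"tx": 0, "ty": 0, "tz": 0, "yaw": 0}]}}

```text
time_s: 24.85
position: [0.5839, -0.0672, 0.1675]
tool_rot: [0.708, 0.707, 0.0, -0.0]
ft_force: [-0.3, 1.3, -0.2]
finger_gap: 0.613
gripper_force: 63.1
```

Remaining shift is tx -5, ty +4, with contact expected at TCP z about 0.057.

>>> {"method": "drive_tool", "body": {"rows": [{"tx": -5, "ty": 4, "tz": 10, "yaw": 0}, {"tx": 0, "ty": 0, "tz": 35, "yaw": 0}, {"tx": 0, "ty": 0, "tz": 32, "yaw": 0}, {"tx": 0, "ty": 0, "tz": 20, "yaw": 0}, {"tx": 0, "ty": 0, "tz": 8, "yaw": 0}]}}

```text
time_s: 25.35
position: [0.5869, -0.0731, 0.0597]
tool_rot: [0.708, 0.706, -0.001, -0.001]
ft_force: [-0.6, 0.0, -1.3]
finger_gap: 0.618
gripper_force: 63.1
```

>>> {"method": "drive_tool", "body": {"rows": [{"tx": 0, "ty": 0, "tz": 2, "yaw": 0}, {"tx": 0, "ty": 0, "tz": 1, "yaw": 0}, {"tx": 0, "ty": 0, "tz": 0, "yaw": 0}]}}

```text
time_s: 25.65
position: [0.5886, -0.0738, 0.0601]
tool_rot: [0.708, 0.706, 0.0, 0.001]
ft_force: [-0.1, -0.4, -1.0]
finger_gap: 0.617
gripper_force: 63.1
```

>>> {"method": "drive_tool", "body": {"rows": [{"tx": 0, "ty": 0, "tz": 1, "yaw": 0}, {"tx": 0, "ty": 0, "tz": 1, "yaw": 0}, {"tx": 0, "ty": 0, "tz": 0, "yaw": 0}]}}

```text
time_s: 25.95
position: [0.5881, -0.074, 0.0574]
tool_rot: [0.708, 0.706, 0.0, 0.0]
ft_force: [-0.6, 0.5, -1.7]
finger_gap: 0.615
gripper_force: 63.1
```

>>> {"method": "drive_tool", "body": {"rows": [{"tx": 0, "ty": 0, "tz": 1, "yaw": 0}, {"tx": 0, "ty": 0, "tz": 0, "yaw": 0}]}}

```text
time_s: 26.15
position: [0.5882, -0.074, 0.0568]
tool_rot: [0.708, 0.706, 0.0, 0.0]
ft_force: [-3.9, -0.6, 11.8]
finger_gap: 0.618
gripper_force: 64.4
```

Contact at 0.0568. Releasing and backing straight up.

>>> {"method": "drive_tool", "body": {"rows": [{"tx": 0, "ty": 0, "tz": 0, "yaw": 0}, {"tx": 0, "ty": 0, "tz": 0, "yaw": 0}, {"tx": 0, "ty": 0, "tz": 0, "yaw": 0}, {"tx": 0, "ty": 0, "tz": -4, "yaw": 0}, {"tx": 0, "ty": 0, "tz": -10, "yaw": 0}], "gripper": -1}}

```text
time_s: 26.65
position: [0.5876, -0.0738, 0.0701]
tool_rot: [0.708, 0.706, -0.0, -0.0]
ft_force: [0.8, -0.4, -0.2]
finger_gap: 1.0
gripper_force: 0.0
```

>>> {"method": "drive_tool", "body": {"rows": [{"tx": 0, "ty": 0, "tz": -30, "yaw": 0}, {"tx": 0, "ty": 0, "tz": -40, "yaw": 0}, {"tx": 0, "ty": 0, "tz": -40, "yaw": 0}, {"tx": 0, "ty": 0, "tz": -30, "yaw": 0}, {"tx": -30, "ty": 0, "tz": 0, "yaw": 0}]}}

```text
time_s: 27.15
position: [0.5901, -0.1004, 0.2156]
tool_rot: [0.706, 0.708, 0.003, 0.002]
ft_force: [0.4, 0.7, -0.1]
finger_gap: 1.0
gripper_force: 0.0
```

>>> {"method": "drive_tool", "body": {"rows": [{"tx": -45, "ty": -20, "tz": 0, "yaw": 0}, {"tx": -45, "ty": -20, "tz": 0, "yaw": 0}, {"tx": -40, "ty": -20, "tz": 0, "yaw": 0}, {"tx": -10, "ty": -5, "tz": 0, "yaw": 0}, {"tx": 0, "ty": 0, "tz": 0, "yaw": 0}]}}

```text
time_s: 27.65
position: [0.5216, -0.2457, 0.2109]
tool_rot: [0.709, 0.705, -0.0, 0.0]
ft_force: [0.2, -0.0, 0.3]
finger_gap: 1.005
gripper_force: 0.0
```

```bash
python3 -c "
from h import *
a=get_image('scene');cv2.imwrite('pics/s2.png',cv2.resize(a[120:330,130:480],(800,480),interpolation=cv2.INTER_CUBIC)[...,::-1])
a=get_image('top');cv2.imwrite('pics/t2.png',cv2.resize(a[130:330,80:480],(800,400),interpolation=cv2.INTER_CUBIC)[...,::-1])"
```

```text
(no output)
```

View pics/s2.png

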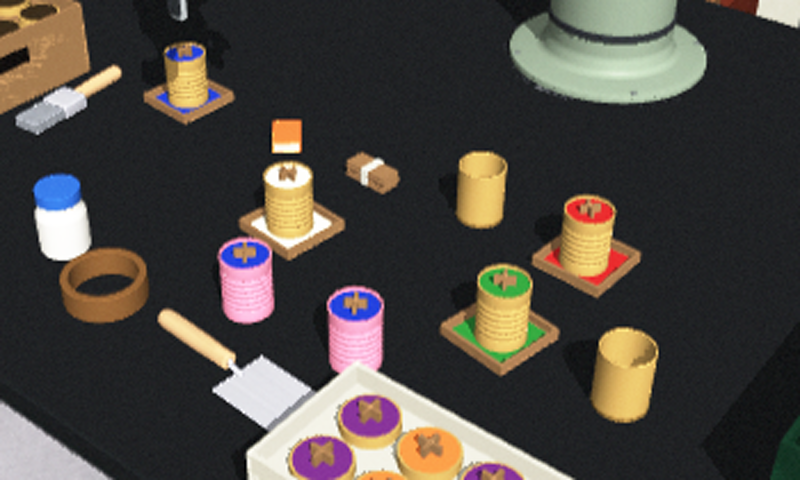

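View pics/t2.png

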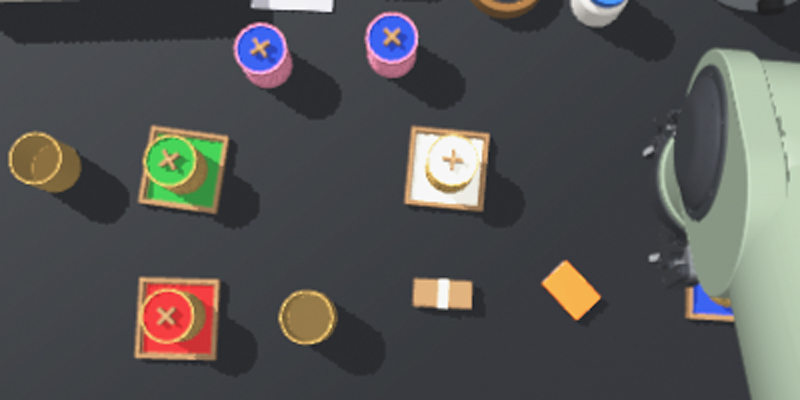

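Each of the four candles stands upright inside its tray of matching colour (crop pixels: red (588,235), green (503,310), blue (187,75), white (289,200)). Both empties and the pink tins are unmoved, and the arm touches nothing.

```bash
python3 -c "
from station import order
print(order.close_job())"
```

```text
the job is handed in; nothing more can be done
None
```

All four candles (red, green, blue, white) are packed upright in the trays of their own colour, the empty tins and pink look-alikes weren't touched, and I handed the job in at about 28 s of the 102 s limit.

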